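Aim the packing camera and hold it up at the second stop

ROBOT

A 6-joint arm with a two-finger parallel gripper is mounted at the origin on the work surface. World frame = base frame: x ahead of the robot, y to its left, z up, the work surface at z = 0. Lengths are in m, angles in rad, forces in N, time in s.
With the tool pointing down it reaches from about 0.3 to 0.75 m from the base axis. Payload 8.5 kg.
Tool frame: the origin (TCP) lies at the very end of the fingers, on their centre line; the grasp point (between the pads) lies robot.grasp_offset behind it (robot.grasp_offset is the distance from the TCP to the grasp point, in m); x points along the fingers, z is the direction in which the jaws open and shut, and the axes are right-handed (so a half turn about x gives the same grasp; the last joint's range is limited). The gripper opens to 85 mm and grips with 20 to 120 N. Pads are 22 mm wide; open, the fingers measure 114 mm over their backs; the gripper's body (76 mm by 85 mm) begins 54 mm behind the grasp point. The pads swing forward as they close: fully open they stand 13 mm farther back than shut.
Start: joints at [-1.34, 0.381, 1.297, -0, 1.464, -0.215], TCP at [0.237, -0.496, 0.231] pointing down, gripper open.
Joint ranges: [-3.11, 3.11], [-0.89, 2.33], [0.22, 2.48], [-1.42, 4.56], [0.17, 2.85], [-2.88, 2.88]. Speed limits (rad/s): [2.39, 2.39, 3.14, 3.14, 3.14, 3.14].

INTERFACE

Orientations are given as a unit quaternion [w, x, y, z].
In Python, from plant import robot, viewer gives the robot as it stands. The module is installed in compiled form; this text tells all that it offers.
- The arm moves only by the tool carry_out, never from a script. Its arguments are lists of equal length, an entry for each row: "travel": the shift along the tool's x, y, z in units of 40 mm (1.0 is 40 mm), a list of three; "twist": the turn, a rotation vector about the tool's x, y, z in units of 6 degrees (1.0 is 6 degrees), a list of three. A call has 1 to 20 rows; each row is the pose to reach, as a shift and turn from the pose commanded when the call began, along the tool's axes at that moment; what a row does not reach only later rows make up. A row lasts 1/10 s, in which the tool goes at most 50 mm and 8.59 degrees, less where a joint would pass 70% of its speed; a pose out of reach is approached as far as the arm can. A call with a gripper value outside its range is refused whole. "gripper" is the closure in counts, from 0 (fully open) to 255 (shut), set as the call begins (left out, the last holds). The fingers move at their own pace and stop on an object; "grip_force" is the grip in N (left out, the last holds). Time passes only in rows, so rows that repeat a pose let the fingers close. It gives the time, the measured TCP pose, the force and the opening at its end, in the units of the state.
- robot.state(): the state, without advancing time (a new reading comes with each control period).
- viewer.camera(name): name is "scene" or "side" or "wrist"; returns (picture, depth): 420x560x3 uint8, blue, green, red; 420x560 float32, m along the optical axis (not along the pixel's ray), 0 where there is no reading.
- viewer.camera_params(name): a dict with "vertical_fov" (degrees; the focal length in pixels is half the picture's height over the tangent of half this angle, whatever the lens; pixels are square), "cx", "cy" (the principal point, pixels), "eye" and "attitude" of the camera in the world. Camera axes: x right, y down, z forward; pixel columns grow to the right and rows downward; lengths in m; the calibration is good to about 2 mm. The wrist camera is an equidistant fisheye: a pixel r from the principal point sees the ray r / f radians off the axis. A picture is of the moment at which its call begins: read the wrist's pose just before it. camera_params takes no time and is no camera call; for the wrist camera it gives the pose at the moment of the call.
- robot.sign_off(): hands the job in, once; it reports no verdict.
The state is a dict: "clock": time; "joint_pos": joint angles; "qvel": joint speeds; "effort": joint torques, N m; "tcp_pos": TCP position; "tcp_rot": TCP orientation; "wrist_force": force on the tool from outside, world axes, zero at the start; "ft_torque": the same for the moment, N m; "width": finger opening in m.
Only numpy, scipy, OpenCV 4.12 (cv2) and the standard library are available. Lean on these libraries where they do the work, as an engineer would, in place of code of your own. Each camera call takes 0.05 s, during which the arm holds its last target. There are 200 camera calls.

TASK

Get the packing-bench camera ready: turn it on its telescopic stand so that it looks straight towards the cross in the middle of the packing mat, and, squeezing the release button in its grip, draw it up past the first stop to the second, as far as it goes. Finish while holding it there: keep the grip squeezed and the camera up at the second stop, still pointing at the cross, so that I can tighten the collar screw. Leave everything else on the bench where it is.

Things in the scene. Friction and masses are not known exactly. Their poses are not given: they have to be found in the camera images.
- grip (a point): middle of the camera stand's grip block, on the stand's axis, 210 mm above the bench when down. Block 36 (x) x 30 (y) x 50 mm tall, flat sides, nothing above it; release button on its +y side, ribs on its -y side, camera arm on its +x side. Axes turn with the camera: x is the level heading it looks along, z up. Squeeze from above along y: 37 mm across with the button out, 31 mm squeezed
- lens (a point): middle of the camera's lens, 102 mm ahead (x) of the grip's middle and 47 mm below it; same axes as the grip. The camera looks along x and 40 degrees down (fixed tilt). Camera and arm reach 18 to 110 mm from the stand's axis, 23 mm to each side, and at most 12 mm above the grip's middle
- cross (a point): middle of the white cross in the middle of the packing mat, on its surface, 4 mm above the bench. The mat is thin dark rubber, 200 x 240 mm, lying to the left or to the right beyond the stand; the arms of the cross are 80 mm long overall
- stand: fixed round foot of the camera stand, 150 mm across; origin in the middle of its underside, under the stand's upright axis. Its outer column, 32 mm in diameter, ends in a clamp collar (44 mm, top 160 mm above the bench, wing screw on one side); out of it comes the 22 mm inner tube that carries grip and camera
- swivel (a joint): turn of grip and camera together about the stand's upright axis, rad, anticlockwise seen from above; it turns stiffly (0.06 N m) at any time and stays where it is left; 2.4 rad each way from 0
- riser (a joint): how far grip and camera (0.35 to 0.6 kg) are drawn straight up, m: 0 down, 0.055 first stop, 0.110 second stop (travel ends at 0.111). A spring pin locks it at each of these once the button is out; with the button squeezed it slides (2 N friction) past the first stop. Let go between stops, it may hang there or sink to the stop below
- release (a joint): how far the release button is squeezed in, m: 0 out (7 mm proud of the block's +y side), 0.006 fully in (1 mm proud). Button 24 mm wide, 32 mm tall, centred on the grip's height. Fully in, it frees the pin. Spring: 4 N at first, 8.5 N fully in; squeeze with 20 N or more
- hairbox1: bystander, to be left alone: retail carton lying on the packing mat, 165 x 60 x 40 mm; origin in the middle of its underside
- hairbox2: bystander, to be left alone: small retail carton standing on the packing mat, 55 x 45 x 120 mm tall; origin in the middle of its underside
- parcel: bystander, to be left alone: sealed cardboard parcel on the parcel scale, 150 x 120 x 80 mm; origin in the middle of its underside
- scanner: bystander, to be left alone: hand-held barcode scanner lying on its side, about 175 x 75 x 35 mm; origin in the middle of its underside
- tapegun: bystander, to be left alone: tape gun lying on its side, about 145 x 180 mm, 54 mm high; origin in the middle of its underside
- cutter: bystander, to be left alone: box cutter lying flat, 145 x 24 x 16 mm; origin in the middle of its underside
- labelroll: bystander, to be left alone: roll of labels standing on end, 96 mm across, 60 mm high; origin in the middle of its underside
- shampoo: bystander, to be left alone: bottle, 58 mm across, 165 mm tall; origin in the middle of its underside
- scale: parcel scale, fixed, a flat platform 190 x 220 mm, 40 mm high, on the other side of the stand from the mat; origin in the middle of its underside
Not all that is in view belongs to the job. What is shaped like the stand but purple is not meant.

How it is judged:
On the way:
1. the grip's release button is squeezed in by the fingers while the riser is still down (value of joint release above 0.004 m and contact force between the fingers and riser above 4 N and value of joint riser below 0.02 m), for 0.1 s.
At the end, for the whole second after the job is handed in: Riser still and at the second stop (within 5 mm); fingers still squeeze the grip (button in over 4 mm, finger force over 4 N), so the arm carries the camera; seen from above its line of sight passes within 20 mm of the middle of the cross, which is ahead of the lens (value of joint riser above 0.105 m and velocity of joint riser between -0.01 and 0.01 m/s and value of joint release above 0.004 m and contact force between the fingers and riser above 4 N and y of cross in the frame of lens between -0.02 and 0.02 m and x of cross in the frame of lens above 0 m); the arm keeps its last pose, push and grip.
It fails at once if something else on the bench is displaced by more than 25 mm (distance of any of hairbox1, hairbox2, parcel, scanner, tapegun, cutter, labelroll, shampoo from where it was at the start of the episode above 0.025 m).
It also fails if it takes over 32 s, if anything falls off the work surface, if the arm or the gripper's body presses on something with over 40 N, if the wrist force passes 120 N, or if a joint passes its speed limit or range.

## Working session

There is one attempt and no reset: what is moved stays moved. The work goes in short steps, Python scripts to look and compute and a tool call to move; the robot and the scene stay as the last step left them, time stands still between calls to the robot, and variables do not carry over. Pictures are saved under pics/ and viewed, about 8 in all and at most 12, crops included, and the job is handed in when it is done.

Besides the shell and the picture viewer there is one more tool, called after "Call:" in YAML: its name, and indented under it one key for each argument. carry_out: Moves the arm, as the interface text tells. Its arguments: {"type":"object","properties":{"travel":{"type":"array"},"twist":{"type":"array"},"gripper":{"type":"number"},"grip_force":{"type":"number"}},"required":["travel","twist"]}

```bash
mkdir -p pics; cat > h.py <<'E'
import numpy as np, cv2
from plant import robot, viewer
from scipy.spatial.transform import Rotation as R
def q2m(q): return R.from_quat([q[1],q[2],q[3],q[0]]).as_matrix()
def cloud(name):
    p=viewer.camera_params(name); im,d=viewer.camera(name)
    h,w=d.shape; f=h/2/np.tan(np.radians(p['vertical_fov'])/2)
    u,v=np.meshgrid(np.arange(w),np.arange(h))
    a=np.array(p['attitude'],float); M=a if a.shape==(3,3) else q2m(a)
    x=(u-p['cx'])/f; y=(v-p['cy'])/f
    if name=='wrist':
        r=np.hypot(x,y); s=np.where(r>1e-9,np.tan(np.minimum(r,1.5))/np.maximum(r,1e-9),1); x=x*s;y=y*s
    P=np.stack([x*d,y*d,d],-1)@M.T+np.array(p['eye'])
    P[d==0]=np.nan
    return im,d,P
E
python3 - <<'E'
from h import *
print(robot.state(), robot.grasp_offset)
for n in ['scene','side']:
    print(n,viewer.camera_params(n))
    im,d,P=cloud(n); np.save(n+'.npy',P); cv2.imwrite(f'pics/{n}.png',cv2.resize(im,(784,588)) if 1 else im); cv2.imwrite(f'{n}.png',im)
E
```

```text
{'clock': 0.0, 'joint_pos': array([-1.34033890e+00,  3.81166486e-01,  1.29825058e+00,  1.99463832e-05,
        1.46356239e+00, -2.15332139e-01]), 'qvel': array([-0.00110566, -0.00111163, -0.00099783,  0.00022511, -0.00142216,
       -0.00096807]), 'effort': array([-1.91903870e-03, -4.48467886e+01, -2.31282395e+01, -3.41555897e-04,
        4.75445166e-03, -2.84204054e-05]), 'tcp_pos': array([ 0.23706448, -0.49597422,  0.23073105]), 'tcp_rot': array([ 0.59781273,  0.37745358,  0.59850152, -0.37675544]), 'wrist_force': array([-0.07769671,  0.10966106,  0.61681719]), 'ft_torque': array([-0.01088646,  0.03728161, -0.03675396]), 'width': 0.08529411834272008} 0.0187
scene {'vertical_fov': 48.605532290303884, 'cx': 276.7587297541108, 'cy': 210.4396739829227, 'eye': array([0.85364936, 0.50686118, 1.11773924]), 'attitude': array([-0.09063604,  0.31224675,  0.90695483, -0.26780593])}
side {'vertical_fov': 56.057387204004804, 'cx': 277.207167421275, 'cy': 210.94947269140275, 'eye': array([0.3832311 , 0.85274451, 1.0963571 ]), 'attitude': array([ 0.02302903, -0.03377923,  0.93249865, -0.35885219])}
```

View pics/scene.png

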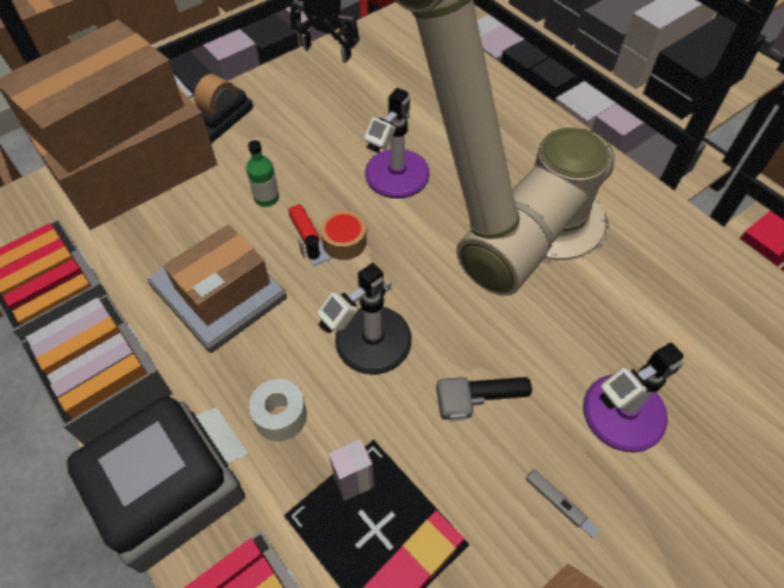

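View pics/side.png

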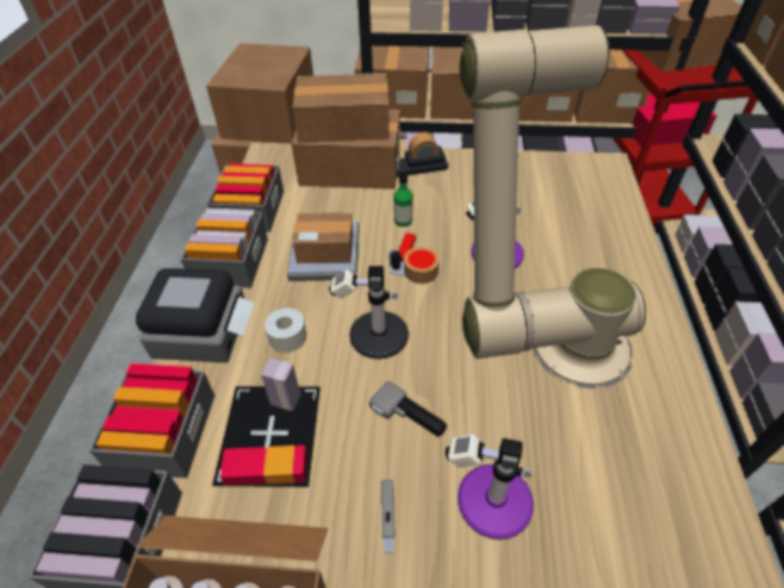

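The scene image shows three stands: black-footed at (373,320), purple at (397,160) and (640,395). The black one between the mat and the scale fits, since purple ones are excluded. The mat's cross is at scene (376,530), side (269,433).

```bash
python3 - <<'E'
from h import *
for n,(cu,cv),(su,sv) in [('scene',(268.6,378.6),(266,241)),('side',(192,309),(271,238))]:
    P=np.load(n+'.npy'); im=cv2.imread(n+'.png')
    print(n,'cross px',P[int(cv),int(cu)])
    g=im.min(-1).astype(int); v,u=np.mgrid[:420,:560]
    m=(np.hypot(u-cu,v-cv)<28)&(g>120)&(np.abs(P[...,2]-.004)<.006)
    pts=P[m]; 
    (c,s,a)=cv2.minAreaRect(pts[:,:2].astype(np.float32)); print('cross',pts.mean(0),c,s,a,len(pts))
    near0=P[int(sv),int(su)]; print('foot',near0)
    hue=im.max(-1)
    f=(np.hypot(u-su,v-sv)<35)&(hue<75)&(P[...,2]<.05)&(P[...,2]>.006)&(np.hypot(P[...,0]-near0[0],P[...,1]-near0[1])<.12)
    q=P[f][:,:2].astype(np.float32); print('foot circ',cv2.minEnclosingCircle(q),cv2.fitEllipse(cv2.convexHull(q)))
    for lo,hi in [(.12,.165),(.186,.2),(.2,.215),(.215,.228),(.228,.242)]:
        k=(P[...,2]>lo)&(P[...,2]<hi)&(np.hypot(P[...,0]-near0[0],P[...,1]-near0[1])<.17)
        q=P[k][:,:2].astype(np.float32)
        print(lo,len(q),q.mean(0) if len(q) else '',cv2.minAreaRect(q) if len(q)>3 else '', q.min(0) if len(q) else '',q.max(0) if len(q) else '')
im=cv2.imread('scene.png'); c=cv2.resize(im[175:275,215:315],(500,500),interpolation=cv2.INTER_CUBIC)
i2=cv2.imread('side.png'); c2=cv2.resize(i2[175:275,225:300],(300,400),interpolation=cv2.INTER_CUBIC)
o=np.zeros((500,800,3),np.uint8);o[:,:500]=c;o[:400,500:]=c2;cv2.imwrite('pics/crop.png',o)
E
```

```text
scene cross px [0.71442784 0.29047031 0.0105733 ]
cross [0.714064   0.2886991  0.00505674] (0.7142577767372131, 0.28879106044769287) (0.05651494488120079, 0.05932537466287613) 48.95083999633789 230
foot [0.50868475 0.01304323 0.0364382 ]
foot circ ((0.5021770596504211, 0.005771906115114689), 0.07402880489826202) ((0.5018905997276306, 0.005021306686103344), (0.14431644976139069, 0.14603380858898163), 98.12651824951172)
0.12 212 [0.50215864 0.01117396] ((0.5281074047088623, 0.0071878582239151), (0.1447524130344391, 0.03627508506178856), 1.2766228914260864) [ 0.455931   -0.01117206] [0.60027087 0.02649885]
0.186 271 [0.5678209 0.0111288] ((0.5478649735450745, 0.003403976559638977), (0.10985356569290161, 0.0478154793381691), 2.8349382877349854) [ 0.4918412  -0.01862966] [0.6030151  0.02924939]
0.2 344 [0.5557084  0.00839063] ((0.5401698350906372, 0.0036266427487134933), (0.09762916713953018, 0.0460517592728138), 3.419311761856079) [ 0.49016452 -0.01764048] [0.58934337 0.02869413]
0.215 96 [0.51303476 0.01394193] ((0.5288935899734497, 0.005491714924573898), (0.03348236531019211, 0.0921152
[... 944 characters left out ...]
87923920154572), (0.040361013263463974, 0.11923065781593323), 89.5859603881836) [ 0.47739938 -0.01259206] [0.5965734  0.02790564]
0.2 194 [0.54451084 0.01043604] ((0.5306843519210815, 0.00492456927895546), (0.10702366381883621, 0.04637862741947174), 2.7836697101593018) [ 0.47668117 -0.01671478] [0.58448446 0.02970277]
0.215 57 [0.50644326 0.01597065] ((0.5232465863227844, 0.013564647175371647), (0.025023287162184715, 0.09179165959358215), 80.97868347167969) [ 0.47666574 -0.00598877] [0.56661284 0.0247301 ]
0.228 102 [0.49404    0.00467278] ((0.49393388628959656, 0.005846280604600906), (0.03398836404085159, 0.037031389772892), 4.877490520477295) [ 0.4768619 -0.0129803] [0.5120478  0.02415746]
```

View pics/crop.png

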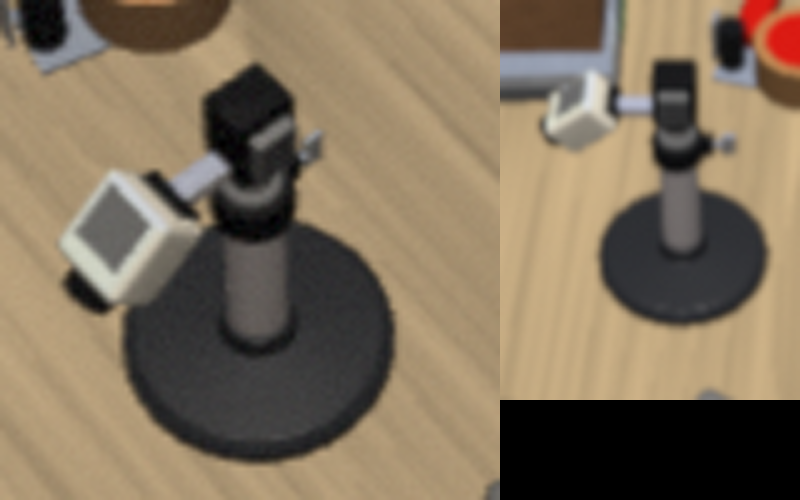

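```bash
cat >> h.py <<'E'
def plan(pos,zyaw):
    "shift/twist to a tool-down pose with jaw axis at zyaw (deg)"
    s=robot.state(); M=q2m(s['tcp_rot']); z=np.array([np.cos(np.radians(zyaw)),np.sin(np.radians(zyaw)),0]); x=np.array([0,0,-1.])
    T=np.stack([x,np.cross(z,x),z],1)
    print('travel',np.round(M.T@(np.array(pos)-s['tcp_pos'])/.04,3),'twist',np.round(np.degrees(R.from_matrix(M.T@T).as_rotvec())/6,3))
E
python3 - <<'E'
from h import *
s=robot.state(); M=q2m(s['tcp_rot']); print(M.round(3)); print('zyaw',np.degrees(np.arctan2(M[1,2],M[0,2])),'q1,q6',np.degrees(s['joint_pos'][[0,5]]))
for z in (93,-87): plan((.498,.005,.30),z)
P=np.load('scene.npy'); print(P[114,284],P[290,460])
E
```

```text
[[-0.     0.902  0.431]
 [ 0.001  0.431 -0.902]
 [-1.     0.    -0.001]]
zyaw -64.45666980814761 q1,q6 [-76.79091863 -12.3342175 ]
travel [-1.716 11.286 -8.49 ] twist [-2.6243e+01  0.0000e+00 -1.8000e-02]
travel [-1.716 11.286 -8.49 ] twist [ 3.757 -0.013 -0.   ]
[ 0.19860006 -0.30127774  0.06155023] [0.20452905 0.42048835 0.02289249]
```

Call:
carry_out:
  travel:
    - [-1,0,0]
    - [-2,0,0]
    - [-2,1,-0.7]
    - [-2,2,-1.5]
    - [-2,3,-2.2]
    - [-2,4,-3]
    - [-2,5,-3.8]
    - [-2,6,-4.5]
    - [-2,7,-5.3]
    - [-2,8,-6]
    - [-2,9,-6.8]
    - [-2,10,-7.5]
    - [-2,10.7,-8.05]
    - [-2,11.1,-8.35]
    - [-2,11.29,-8.49]
    - [-2,11.29,-8.49]
    - [-2,11.29,-8.49]
    - [-2,11.29,-8.49]
  twist:
    - [0,0,0]
    - [0,0,0]
    - [0.4,0,0]
    - [0.8,0,0]
    - [1.2,0,0]
    - [1.6,0,0]
    - [2,0,0]
    - [2.4,0,0]
    - [2.8,0,0]
    - [3.2,0,0]
    - [3.6,0,0]
    - [3.76,0,0]
    - [3.76,0,0]
    - [3.76,0,0]
    - [3.76,0,0]
    - [3.76,0,0]
    - [3.76,0,0]
    - [3.76,0,0]
  gripper: 0
  grip_force: 40

```text
clock: 1.9
tcp_pos: [0.4979, 0.0039, 0.3114]
tcp_rot: [0.512, 0.487, 0.512, -0.487]
wrist_force: [-0.5, 1.0, -0.4]
width: 0.0855
```

```bash
python3 - <<'E'
from h import *
s=robot.state(); print(s['clock'],s['tcp_pos'],s['wrist_force'],s['width'])
im,d,P=cloud('wrist'); np.save('wrist.npy',P); cv2.imwrite('wrist.png',im); cv2.imwrite('pics/wrist1.png',im)
for lo,hi in [(.19,.2),(.2,.215),(.228,.245)]:
    k=(P[...,2]>lo)&(P[...,2]<hi)&(np.hypot(P[...,0]-.5,P[...,1]-.005)<.15)
    q=P[k][:,:2].astype(np.float32); print(lo,len(q),cv2.minAreaRect(q) if len(q)>3 else'',np.percentile(q,[2,98],axis=0) if len(q) else '')
M=q2m(s['tcp_rot']);print(np.degrees(np.arctan2(M[1,2],M[0,2])))
E
```

```text
1.9 [0.49785333 0.00389976 0.31136149] [-0.47733399  0.95670068 -0.36504693] 0.0854926000728503
0.19 1390 ((0.5532571077346802, 0.002521766349673271), (0.08717145025730133, 0.046041008085012436), 2.5514156818389893) [[ 0.51591729 -0.01799313]
 [ 0.59512985  0.02495893]]
0.2 3216 ((0.5465676784515381, 0.002030380070209503), (0.08144155889749527, 0.04653847962617874), 2.9262421131134033) [[ 0.51549562 -0.01762403]
 [ 0.58417727  0.02397952]]
0.228 1938 ((0.4989357888698578, -8.109770715236664e-05), (0.035286564379930496, 0.02958490327000618), 2.6022746562957764) [[ 0.4822817  -0.01403418]
 [ 0.5160047   0.01414456]]
-87.10273448023173
```

View pics/wrist1.png

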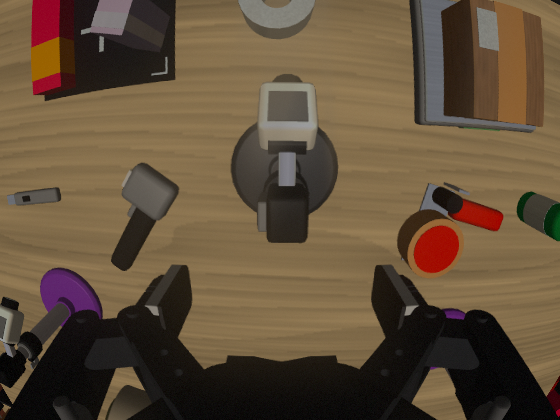

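The wrist view shows the grip block at about (287,205), between the jaws, with the button on its left side (+y). Cloud: centre (0.499, 0.000), heading about 2.7°. The jaws already line up, so I descend.

Call:
carry_out:
  travel:
    - [0.5,0.02,0.07]
    - [1,0.02,0.07]
    - [1.5,0.02,0.07]
    - [2,0.02,0.07]
    - [2.4,0.02,0.07]
    - [2.8,0.02,0.07]
    - [3.0,0.02,0.07]
    - [3.08,0.02,0.07]
    - [3.08,0.02,0.07]
    - [3.08,0.02,0.07]
  twist:
    - [0,0,0]
    - [0,0,0]
    - [0,0,0]
    - [0,0,0]
    - [0,0,0]
    - [0,0,0]
    - [0,0,0]
    - [0,0,0]
    - [0,0,0]
    - [0,0,0]

```text
clock: 2.95
tcp_pos: [0.4994, 0.0019, 0.1888]
tcp_rot: [0.513, 0.487, 0.512, -0.487]
wrist_force: [-0.2, 0.7, 1.0]
width: 0.0855
```

Call:
carry_out:
  travel:
    - [0,0,0]
    - [0,0,0]
    - [0,0,0]
    - [0,0,0]
    - [0,0,0]
    - [0,0,0]
    - [0,0,0]
    - [0,0,0]
    - [0,0,0]
    - [0,0,0]
    - [0,0,0]
    - [0,0,0]
  twist:
    - [0,0,0]
    - [0,0,0]
    - [0,0,0]
    - [0,0,0]
    - [0,0,0]
    - [0,0,0]
    - [0,0,0]
    - [0,0,0]
    - [0,0,0]
    - [0,0,0]
    - [0,0,0]
    - [0,0,0]
  gripper: 255
  grip_force: 45

```text
clock: 4.15
tcp_pos: [0.4994, 0.0011, 0.1888]
tcp_rot: [0.514, 0.487, 0.512, -0.487]
wrist_force: [-1.6, -5.7, 3.9]
width: 0.0301
```

```bash
python3 - <<'E'
from h import *
s=robot.state(); print(s['clock'],s['tcp_pos'],s['wrist_force'],s['ft_torque'],s['width'])
M=q2m(s['tcp_rot']);print(M.round(3),np.degrees(np.arctan2(M[1,2],M[0,2])))
im,d,P=cloud('wrist'); cv2.imwrite('pics/wrist2.png',im)
E
```

```text
4.15 [0.49936883 0.00107029 0.18882835] [-1.57290457 -5.67490436  3.88400393] [-0.68559881  0.33664799  0.03500877] 0.030094083462073946
[[ 0.001  0.999  0.052]
 [-0.002  0.052 -0.999]
 [-1.     0.001  0.002]] -87.0356856697465
```

View pics/wrist2.png

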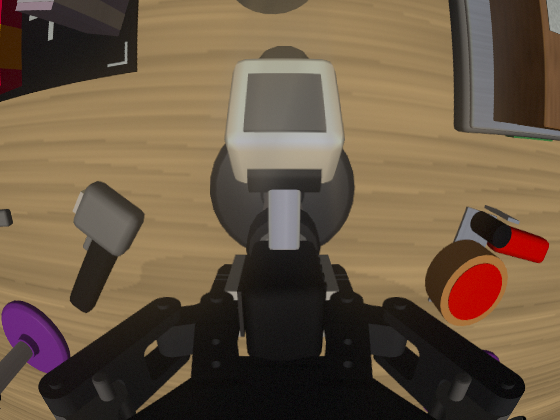

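The jaws have closed to about 30 mm, so the button is squeezed; the view shows the block at (285,300) between the pads. Now I turn by +50° (twist about tool x is negative).

Call:
carry_out:
  travel:
    - [0,0,0.02]
    - [0,0,0.02]
    - [0,0,0.02]
    - [0,0,0.02]
    - [0,0,0.02]
    - [0,0,0.02]
    - [0,0,0.02]
    - [0,0,0.02]
    - [0,0,0.02]
    - [0,0,0.02]
    - [0,0,0.02]
    - [0,0,0.02]
    - [0,0,0.02]
    - [0,0,0.02]
    - [0,0,0.02]
    - [0,0,0.02]
    - [0,0,0.02]
    - [0,0,0.02]
    - [0,0,0.02]
    - [0,0,0.02]
  twist:
    - [-0.2,0,0]
    - [-0.6,0,0]
    - [-1.1,0,0]
    - [-1.6,0,0]
    - [-2.1,0,0]
    - [-2.6,0,0]
    - [-3.1,0,0]
    - [-3.6,0,0]
    - [-4.1,0,0]
    - [-4.6,0,0]
    - [-5.1,0,0]
    - [-5.6,0,0]
    - [-6.1,0,0]
    - [-6.6,0,0]
    - [-7.1,0,0]
    - [-7.6,0,0]
    - [-8,0,0]
    - [-8.2,0,0]
    - [-8.3,0,0]
    - [-8.3,0,0]

```text
clock: 6.2
tcp_pos: [0.4986, 0.0015, 0.1888]
tcp_rot: [0.67, 0.225, 0.67, -0.226]
wrist_force: [-4.8, 0.7, 7.6]
width: 0.0303
```

```bash
python3 - <<'E'
from h import *
s=robot.state(); print(s['clock'],s['tcp_pos'],s['wrist_force'],s['ft_torque'],s['width'])
M=q2m(s['tcp_rot']);print(np.degrees(np.arctan2(M[1,2],M[0,2]))+90)
im,d,P=cloud('wrist'); np.save('wrist.npy',P); cv2.imwrite('pics/wrist3.png',im)
E
```

```text
6.2 [0.49860729 0.00152509 0.18880345] [-4.76784634  0.74612844  7.55422159] [0.27289599 0.93859185 0.05828624] 0.030298726145976833
52.80677225033643
```

View pics/wrist3.png

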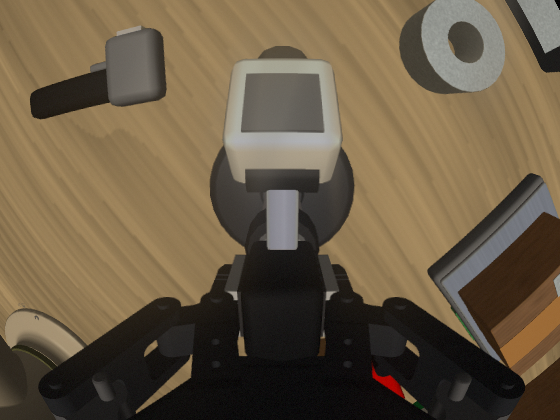

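Grip and camera turned together (heading 52.8°, no slip). The camera sits centred at (283,110) in the wrist view. Now I lift.

Call:
carry_out:
  travel:
    - [-0.1,0,0]
    - [-0.3,0,0]
    - [-0.5,0,0]
    - [-0.7,0,0]
    - [-0.9,0,0]
    - [-1.1,0,0]
    - [-1.3,0,0]
    - [-1.5,0,0]
    - [-1.7,0,0]
    - [-1.9,0,0]
    - [-2.1,0,0]
    - [-2.3,0,0]
    - [-2.45,0,0]
    - [-2.6,0,0]
    - [-2.68,0,0]
    - [-2.72,0,0]
    - [-2.75,0,0]
    - [-2.75,0,0]
    - [-2.75,0,0]
  twist:
    - [0,0,0]
    - [0,0,0]
    - [0,0,0]
    - [0,0,0]
    - [0,0,0]
    - [0,0,0]
    - [0,0,0]
    - [0,0,0]
    - [0,0,0]
    - [0,0,0]
    - [0,0,0]
    - [0,0,0]
    - [0,0,0]
    - [0,0,0]
    - [0,0,0]
    - [0,0,0]
    - [0,0,0]
    - [0,0,0]
    - [0,0,0]

```text
clock: 8.15
tcp_pos: [0.499, 0.0014, 0.2987]
tcp_rot: [0.67, 0.226, 0.67, -0.226]
wrist_force: [-4.8, 1.1, -5.5]
width: 0.0305
```

```bash
python3 - <<'E'
from h import *
s=robot.state(); print(s['clock'],s['tcp_pos'],s['wrist_force'],s['ft_torque'],s['width'])
M=q2m(s['tcp_rot']);print(np.degrees(np.arctan2(M[1,2],M[0,2]))+90)
o=[]
for n in ['scene','side','wrist']:
    im,d,P=cloud(n); np.save(n+'2.npy',P); cv2.imwrite(n+'2.png',im); o.append(im)
    k=(P[...,2]>.22)&(P[...,2]<.3)&(np.hypot(P[...,0]-.56,P[...,1]-.081)<.07)&(im.min(-1)>70)
    q=P[k][:,:2].astype(np.float32); print(n,len(q),np.median(q,0) if len(q) else'',cv2.minAreaRect(q) if len(q)>3 else'', np.nanmin(P[k][:,2]) if len(q) else'',np.nanmax(P[k][:,2]) if len(q) else '')
cv2.imwrite('pics/lift.png',np.hstack([cv2.resize(o[0][100:420,140:440],(400,427)),cv2.resize(o[1][100:420,100:400],(400,427))]))
cv2.imwrite('pics/wrist4.png',o[2])
E
```

```text
8.15 [0.49898553 0.00144834 0.29873182] [-4.82477861  1.09476005 -5.45065313] [0.50336368 1.23921339 0.06186405] 0.030547951734613034
52.78811561279269
scene 80 [0.5614164  0.07829946] ((0.5602746605873108, 0.07793344557285309), (0.013478615321218967, 0.04476584494113922), 47.35367965698242) 0.28159889913325353 0.2998390017935071
side 89 [0.5362481  0.08133984] ((0.5378676056861877, 0.07736620306968689), (0.06055044010281563, 0.02938525192439556), 11.763406753540039) 0.27385741084240645 0.2999583533774458
wrist 837 [0.55852115 0.07945133] ((0.5455694198608398, 0.062360502779483795), (0.06327569484710693, 0.04623882472515106), 53.55384063720703) 0.28030669664859004 0.2999992157105086
```

View pics/lift.png

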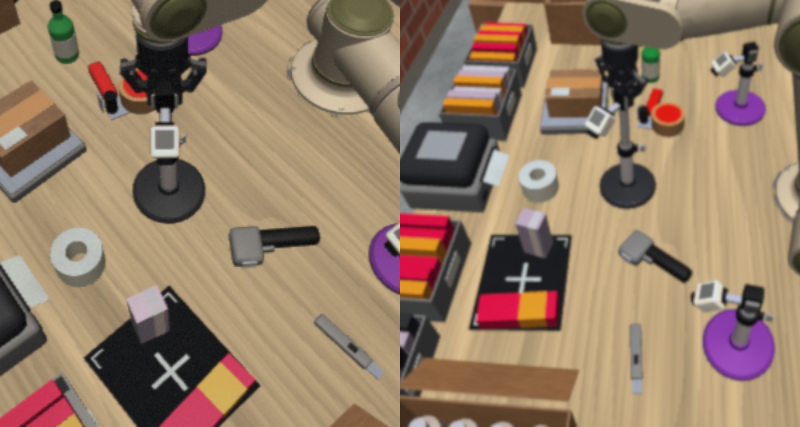

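View pics/wrist4.png

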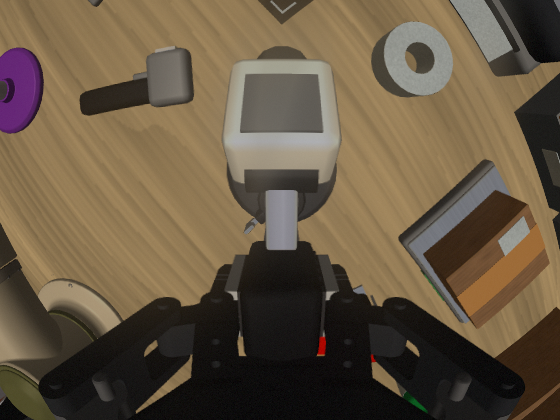

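The cameras put the cross at a bearing of 52.4–53.4°. The camera is held at 52.8°, and the wrist view fits it at about 53.5°. That is at most about 6 mm off the line of sight. The rise is 109.9 mm, and the camera hasn't moved between the fingers in the wrist view. I'm handing in.

```bash
python3 - <<'E'
from h import *
robot.sign_off(); s=robot.state(); print(s['clock'],s['tcp_pos'],s['width'])
E
```

```text
the job is handed in; nothing more can be done
the job is handed in; nothing more can be done
```

The camera on the black stand now points at the cross and is held up at the second stop with the grip still squeezed, so you can tighten the collar screw. I handed the job in at about 8.2 s and got no verdict back.

- **Turn:** I squeezed the grip while it was down (jaws about 30 mm apart, button in) and turned the camera about 50° to a heading of 52.8°.
- **Aim:** The bearing to the cross came out between 52.4° and 53.4° across the cameras, so the aim is off by about 6 mm at most, against the 20 mm allowed. The scene and side cameras disagreed by about 4–8 mm in x. I never saw the cross in full from the wrist camera.
- **Height:** The gripper rose 109.9 mm, and the wrist view showed no slip of the camera between the fingers. The pull on the wrist (about 5.5 N) is roughly the camera's weight, so it is held level with the stop and not pressed against the end of travel.
- **Other items:** I kept clear of everything else on the bench. The last pictures show nothing disturbed, though I did not measure each item.

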